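Dock the loaded tube slide on its stop pin and start the reading

TASK

Two identical tube readers stand side by side; work only on the one that has the capped tube standing in its slide's cup. Push the upright thumb plate of its sprung slide away from you until the stop pin drops into the slot, then let go so that the slide springs back and latches against the pin at mid position. Then press that reader's round key down and release it; do not touch the tube, grasp nothing, and leave the empty reader and the bottle and jar between them alone.

Things in the scene. Friction and masses are not known exactly. Their poses are not given: they have to be found in the camera images.
- reader_a: tube reader whose slide carries the tube: fixed grey bed, 260 (x) x 170 (y) mm, 12 mm high; origin under its centre, x along the track in the push direction (away from the robot, turned up to 0.25 rad), y left, z up. On it, in mm: key console 52 x 46, top z 42, centre (-95, -58); grey optical head 44 x 34, top z 82, centre (45, -63); pin bracket x 13 to 47, y 25 to 81, top z 52
- reader_b: the other, identical reader, whose slide is empty; same frame. Leave it alone. The two readers may stand either way round, left or right
- slide_a (a joint): travel of the loaded slide along the reader's +x, m: 0 at rest (near end), about 0.040 latched on the stop pin, 0.065 at the far stop. A spring presses it back: 2.8 N at 0, 5.6 N at 0.040, 7.4 N at 0.065; damped. Let go before the pin drops, it runs back to 0; let go anywhere from 0.042 to 0.065, it comes back to 0.040 and stays
- slide_b (a joint): the same for the empty slide
- pin_a (a joint): drop of the loaded reader's sprung stop pin, m: 0 while it rides on the slide, 0.008 or more once dropped into the slide's slot (it drops by itself as the slide passes 0.040). An upright steel pin with a black knob (18 mm) on top, in the aluminium bracket at x 30, y 35 mm of the reader; knob top 70 mm above the bench, 61 when dropped
- plate_a (a point): on the loaded slide, moves with it: middle (across) of the near face of its upright thumb plate, 75 mm above the bench; the plate is 50 mm wide, 8 mm thick, its top 95 mm above the bench, its near face looks along the reader's -x. In front of it is only the low bed and, to the right, the key console
- cup_a (a point): on the loaded slide: centre of the cup's floor, 24 mm above the bench and 117 mm behind the plate's near face; the cup is 42 mm across, 36 mm high, 34 mm inside; it moves with the slide
- key_a (a joint): travel of the loaded reader's start key, downward, in m: 0 released, 0.006 fully down; sprung, needs 1.5 N to start and 5 N to bottom; rests on a rigid stop there
- key_b (a joint): the same for the empty reader's key
- key_a_top (a point): centre of the top of the loaded reader's round white start key (26 mm across, in a black collar 42 mm across), 60 mm above the bench when released; it moves with the key
- specimen_tube: capped clear tube, 33 mm across at its white cap, 96 mm tall, origin at the centre of its foot, z up; it stands loose in the cup of the loaded slide, its top at 120 mm above the bench. Not to be touched
- white_bottle: bystander: white square bottle, 65 x 64 x 137 mm, origin under its centre, standing between the readers, toward the back
- lime_jar: bystander: small white jar with a lime lid, 43 mm across, 74 mm tall, origin under its centre, standing between the readers, toward the front

How it is judged:
By the outcome, as a careful person would: the job done as asked, in the order asked, and still so for the second after the job is handed in, with the robot touching nothing.
It also fails if it takes over 43 s, if anything falls off the work surface, if the arm or the gripper's body presses on something with over 40 N, if the wrist force passes 120 N, or if a joint passes its speed limit or range.

ROBOT

A 6-joint arm with a two-finger parallel gripper is mounted at the origin on a cart in front of the work surface, level with it; the furniture and walls round the work are solid. World frame = base frame: x ahead of the robot, y to its left, z up, the work surface at z = 0. Lengths are in m, angles in degrees, forces in N, time in s.
With the tool pointing down it reaches from about 0.275 to 0.725 m from the base axis. Payload 5.6 kg.
Tool frame: the origin (TCP) lies midway between the tips of the shut fingers; the grasp point (between the pads) lies 19 mm behind it (grasp_offset is the distance from the TCP to the grasp point, in m); z points along the fingers, y is the line along which they close (so a half turn about z gives the same grasp; the last joint's range is limited). The gripper opens to 85 mm and grips with 20 to 120 N. Pads are 22 mm wide; open, the fingers measure 114 mm over their backs; the gripper's body (76 mm by 85 mm) begins 54 mm behind the grasp point. The pads swing forward as they close: fully open they stand 13 mm farther back than shut.
Start: joints at [83.171, 14.616, 6.199, 0, -81.583, -16.306], TCP at [0.216, 0.506, 0.203] pointing down, gripper open.
Joint ranges: [-168.99, 168.99], [-69.2, 112.95], [-62.41, 85.93], [-164.36, 98.24], [-168.68, -3.75], [-174.98, 174.98]. Speed limits (degrees/s): [147.25, 147.25, 180, 180, 180, 180].

INTERFACE

Orientations are given as a 3x3 rotation matrix whose columns are the frame's x, y, z axes.
In Python, from station import * gives the robot as it stands. The module is installed in compiled form; this text tells all that it offers.
- The arm moves only by the shell command python3 -m creep 'ROWS' [FORCE]. ROWS is JSON, a list of rows, each a list of 3 entries, a list of its own where there are three numbers: the shift along the tool's x, y, z in cm, then the turn about the tool's z in rad, then the opening, from 0 (shut) to 1 (fully open). In form: [[[x, y, z], turn, hand], ...]. A call has 1 to 20 rows; each row is the pose to reach, as a shift and turn from the pose commanded when the call began, along the tool's axes at that moment; what a row does not reach only later rows make up. A row lasts 1/12 s, in which the tool goes at most 41.7 mm and 7.16 degrees, less where a joint would pass 70% of its speed; a pose out of reach is approached as far as the arm can. A call with a gripper value outside its range is refused whole. The fingers move at their own pace and stop on an object; FORCE is the grip in N (left out, the last holds). Time passes only in rows, so rows that repeat a pose let the fingers close. It gives the time, the measured TCP pose, the force, the opening and the grip force at its end, in the units of the state.
- read_state(): the state, without advancing time (a new reading comes with each control period).
- grab_frame(name): name is "scene" or "top" or "wrist"; returns (picture, depth): 480x640x3 uint8, red, green, blue; 480x640 float32, m along the optical axis (not along the pixel's ray), 0 where there is no reading.
- camera_params(name): a dict with "fovy" (degrees; the focal length in pixels is half the picture's height over the tangent of half this angle, whatever the lens; pixels are square), "cx", "cy" (the principal point, pixels), "R" (3x3) and "t" (3): a world point X has camera coordinates R X + t. Camera axes: x right, y down, z forward; pixel columns grow to the right and rows downward; lengths in m; the calibration is good to about 2 mm. A picture is of the moment at which its call begins: read the wrist's pose just before it. camera_params takes no time and is no camera call; for the wrist camera it gives the pose at the moment of the call.
- finish_job(): hands the job in; it is judged then, once.
Trained networks look in the newest picture that a camera, given by its name, has taken for a name from the list of things; names that differ only in an ending like _2 or _b are one class to them, and where a whole thing is asked for, a point or a joint stands for the part that bears it (a point fixed in the world has none). Each returns a list of dicts, best first, with "p" (0 to 1); they miss things now and then, are a little off and sometimes report something else, mostly with a low value. They report only what shows in the picture. A call takes as long as a camera call.
- cut_out(target, camera): "region" (480x640 bool, what is visible of it).
- pinpoint(target, camera): "centre" ([x, y, z] in m, in world coordinates, good to about 4 mm: a listed point, or the origin of a listed thing).
The state is a dict: "clock": time; "joint_positions": joint angles; "dq": joint speeds; "joint_torque": joint torques, N m; "tool_pos": TCP position; "eef_rot": TCP orientation; "ft_force": force on the tool from outside, world axes, zero at the start; "moment": the same for the moment, N m; "opening": finger opening in m; "gripper_force": force on a finger pad.
Only numpy, scipy, OpenCV 4.12 (cv2) and the standard library are available. Lean on these libraries where they do the work, as an engineer would, in place of code of your own. Each camera call takes 0.05 s, during which the arm holds its last target. There are 200 camera calls.

## Working session

There is one attempt and no reset: what is moved stays moved. The work goes in short steps, Python scripts to look and compute and a shell command to move; the robot and the scene stay as the last step left them, time stands still between calls to the robot, and variables do not carry over. Pictures are saved under pics/ and viewed, at most 13 in all, crops included, and the job is handed in when it is done.

```bash
mkdir -p pics; cat > h.py <<'E'
from station import *
import numpy as np, cv2
E
python3 - <<'E'
from h import *
s=read_state();print(s["clock"],s["tool_pos"],np.round(s["eef_rot"],3).tolist(),s["opening"])
ims=[]
for c in("scene","top"):
    im,d=grab_frame(c);ims.append(im)
    for n in("reader_a","plate_a","cup_a","key_a_top","specimen_tube","white_bottle","lime_jar"):
        print(c,n,[(round(r["p"],2),np.round(r["centre"],3).tolist()) for r in pinpoint(n,c)[:3]])
for c,i in zip("st",ims):cv2.imwrite(f"pics/{c}.png",i[:,:,::-1])
E
```

```text
0.0 [0.21583485 0.50526332 0.20167684] [[0.92, -0.393, -0.001], [-0.393, -0.92, -0.002], [0.0, 0.002, -1.0]] 0.08524498538024837
scene reader_a [(0.83, [0.565, -0.192, 0.002]), (0.65, [0.6, 0.168, 0.002])]
scene plate_a [(0.64, [0.45, -0.181, 0.073])]
scene cup_a [(0.79, [0.566, -0.191, 0.026]), (0.19, [0.461, -0.233, 0.063])]
scene key_a_top [(0.77, [0.461, -0.237, 0.065])]
scene specimen_tube [(0.74, [0.564, -0.192, 0.023])]
scene white_bottle [(0.75, [0.66, -0.002, -0.003])]
scene lime_jar [(0.56, [0.519, 0.001, -0.001])]
top reader_a [(0.91, [0.561, -0.188, 0.002]), (0.76, [0.596, 0.17, -0.0])]
top plate_a [(0.67, [0.449, -0.18, 0.073])]
top cup_a [(0.93, [0.565, -0.192, 0.027]), (0.52, [0.658, -0.002, 0.002]), (0.2, [0.569, -0.192, 0.022])]
top key_a_top [(0.61, [0.462, -0.239, 0.062])]
top specimen_tube [(0.86, [0.572, -0.193, 0.018])]
top white_bottle [(0.85, [0.659, -0.002, 0.001])]
top lime_jar [(0.65, [0.518, 0.003, 0.001])]
```

View pics/s.png

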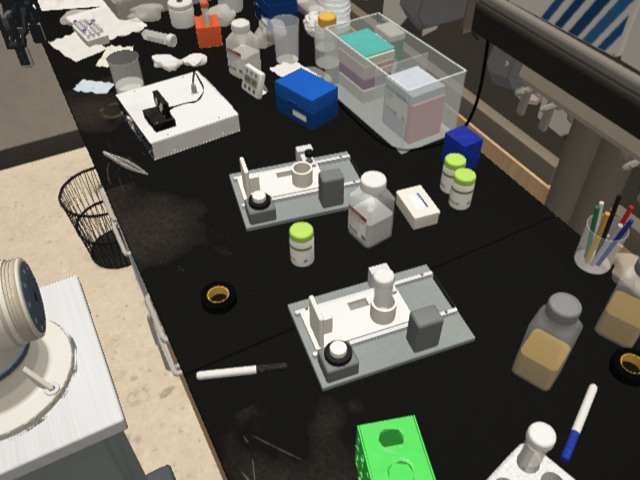

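View pics/t.png

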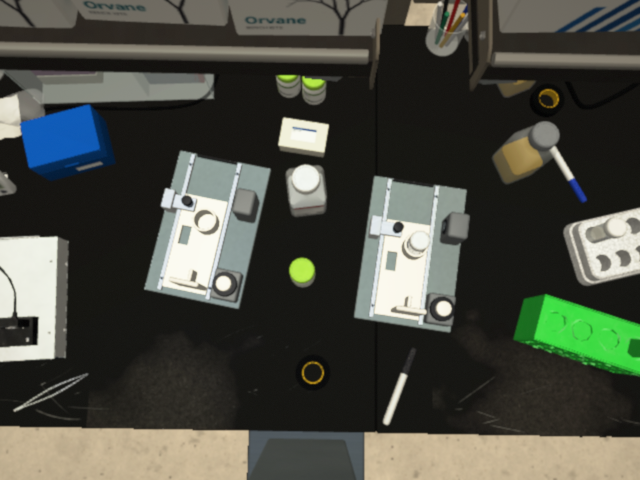

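The loaded reader is the right one, at top-view px (410,250), with its tube at (418,243), plate at (408,305) and key at (441,309). The empty reader is on the left. Next I'll measure its yaw from the bed and work out the approach.

```bash
cat >> h.py <<'E'
def cloud(c):
    im,d=grab_frame(c);p=camera_params(c);f=240/np.tan(np.radians(p["fovy"])/2)
    v,u=np.mgrid[:480,:640];P=np.stack([(u-p["cx"])/f*d,(v-p["cy"])/f*d,d],-1)
    return im,d,(P-p["t"])@np.array(p["R"])
def shift(target):  # world TCP target -> tool-axes shift, cm
    s=read_state();return np.round(np.array(s["eef_rot"]).T@(np.array(target)-s["tool_pos"])*100,2)
E
python3 - <<'E'
from h import *
im,d,W=cloud("top")
m=(d>0)&(W[...,2]>.006)&(W[...,1]<-.06)&(W[...,1]>-.32)&(W[...,0]>.38)&(W[...,0]<.74)
m=cv2.morphologyEx(m.astype(np.uint8),cv2.MORPH_OPEN,np.ones((3,3)))
n,l,st,_=cv2.connectedComponentsWithStats(m);k=1+np.argmax(st[1:,4])
Q=W[(l==k)&(W[...,2]<.02)][:,:2].astype(np.float32)
r=cv2.minAreaRect(Q);b=cv2.boxPoints(r);print(r,b)
e=max((b[1]-b[0],b[2]-b[1]),key=np.linalg.norm);e=e*np.sign(e[0]);a=np.arctan2(e[1],e[0]);print("yaw",a)
x=np.array([np.cos(a),np.sin(a)]);p=np.array([.4495,-.1805])
t=p-.05*x;print(t,shift([*t,.2]))
q=np.array(r[0]);y=np.array([-x[1],x[0]]);print("key from bed",q-.095*x-.058*y, "plate local",(p-q)@x,(p-q)@y)
E
```

```text
((0.5612981915473938, -0.19281205534934998), (0.17058822512626648, 0.2604893147945404), 82.2840576171875) [[ 0.42078105 -0.25984702]
 [ 0.6789118  -0.29482082]
 [ 0.70181537 -0.1257771 ]
 [ 0.44368458 -0.0908033 ]]
yaw -0.13466865
[ 0.3999527 -0.1737869] [43.61 55.26  0.26]
key from bed [ 0.45937114 -0.23753203] plate local -0.11243899757207104 -0.002809664495484931
```

```bash
python3 -m creep '[[[2.5,3.2,0],-0.05,0],[[5,6.4,0],-0.1,0],[[7.5,9.6,0],-0.15,0],[[10,12.8,0],-0.2,0],[[12.5,16,0],-0.27,0],[[15,19.1,0],-0.27,0],[[17.5,22.2,0],-0.27,0],[[20,25.4,0],-0.27,0],[[22.5,28.6,0],-0.27,0],[[25,31.8,0],-0.27,0],[[27.5,35,0],-0.27,0],[[30,38,0],-0.27,0],[[32.5,41.2,0],-0.27,0],[[35,44.5,0],-0.27,0],[[37.5,47.6,0],-0.27,0],[[40,50.8,0],-0.27,0],[[42.5,54,0],-0.27,0],[[43.6,55.3,0.2],-0.27,0],[[43.6,55.3,0.2],-0.27,0],[[43.6,55.3,0.2],-0.27,0]]'
python3 - <<'E'
from h import *
im,d=grab_frame("wrist");cv2.imwrite("pics/w1.png",im[:,:,::-1])
for n in("plate_a","key_a_top","cup_a"):
    print(n,[(round(r["p"],2),np.round(r["centre"],3).tolist()) for r in pinpoint(n,"wrist")[:3]])
s=read_state();print(s["clock"],s["tool_pos"],np.round(s["eef_rot"],3).tolist(),s["opening"])
x=np.array([np.cos(.135),-np.sin(.135)]);p=np.array([.4495,-.1805])
for o in(-.05,-.011,.034,.044):
    t=p+o*x;print(o,shift([*t,.075]))
print("key",shift([.460,-.2375,.09]))
E
```

```text
clock: 2.52
tool_pos: [0.3995, -0.1749, 0.2001]
eef_rot: [[0.991, -0.136, -0.001], [-0.136, -0.991, 0.0], [-0.001, -0.0, -1.0]]
ft_force: [0.1, 0.5, -0.7]
opening: 0.0001
gripper_force: 0.0
plate_a [(0.97, [0.449, -0.175, 0.077])]
key_a_top [(0.66, [0.46, -0.234, 0.063])]
cup_a [(0.76, [0.565, -0.192, 0.024])]
2.7167 [ 0.39971959 -0.17326696  0.20091003] [[0.991, -0.132, 0.001], [-0.132, -0.991, 0.0], [0.001, -0.0, -1.0]] 0.00012638004738998757
-0.05 [ 0.02  0.05 12.59]
-0.011 [ 3.92  0.06 12.59]
0.034 [ 8.42  0.07 12.6 ]
0.044 [ 9.42  0.07 12.6 ]
key [ 6.81  5.57 11.1 ]
```

View pics/w1.png

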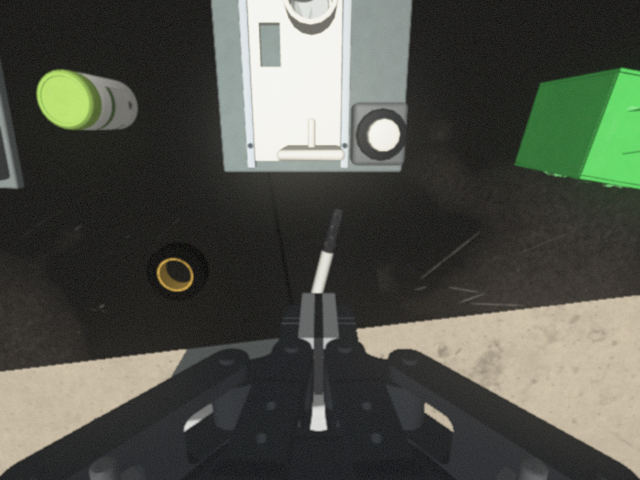

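```bash
python3 -m creep '[[[0,0,3],0,0],[[0,0,6],0,0],[[0,0,9],0,0],[[0,0,12],0,0],[[0,0,12.8],0,0],[[1,0,12.8],0,0],[[2,0,12.8],0,0],[[2.5,0,12.8],0,0],[[3,0,12.8],0,0],[[3.4,0,12.8],0,0],[[3.8,0,12.8],0,0],[[4.2,0,12.8],0,0],[[4.6,0,12.8],0,0],[[5,0,12.8],0,0],[[5,0,12.8],0,0]]'
python3 - <<'E'
from h import *
im,d=grab_frame("scene");cv2.imwrite("pics/s2.png",cv2.resize(im[230:400,250:500],None,fx=3,fy=3)[:,:,::-1])
s=read_state();print(s["tool_pos"],s["ft_force"])
E
```

```text
clock: 3.97
tool_pos: [0.45, -0.1809, 0.0726]
eef_rot: [[0.991, -0.133, 0.0], [-0.133, -0.991, -0.0], [0.0, 0.0, -1.0]]
ft_force: [0.5, -0.7, 0.3]
opening: -0.0003
gripper_force: 0.0
[ 0.44952795 -0.18078641  0.07251637] [ 0.53972745 -0.37548216  0.56674112]
```

View pics/s2.png

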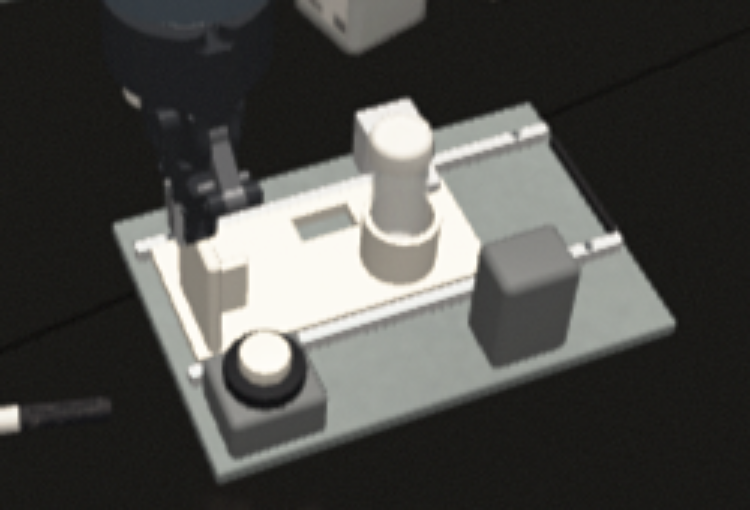

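```bash
python3 - <<'E'
from h import *
for c in("scene","wrist"):
    im,d=grab_frame(c)
    for n in("plate_a","cup_a"):print(c,n,[(round(r["p"],2),np.round(r["centre"],3).tolist()) for r in pinpoint(n,c)[:2]])
    p=camera_params(c);f=240/np.tan(np.radians(p["fovy"])/2);s=read_state()
    X=np.array(p["R"])@s["tool_pos"]+p["t"];print(X[:2]/X[2]*f+[p["cx"],p["cy"]])
    if c=="wrist":cv2.imwrite("pics/w2.png",im[:,:,::-1])
E
```

```text
scene plate_a [(0.76, [0.45, -0.177, 0.072])]
scene cup_a [(0.81, [0.565, -0.192, 0.029])]
[313.97875939 320.03052961]
wrist plate_a [(0.89, [0.447, -0.174, 0.077])]
wrist cup_a []
[319.86190782 282.01649418]
```

View pics/w2.png

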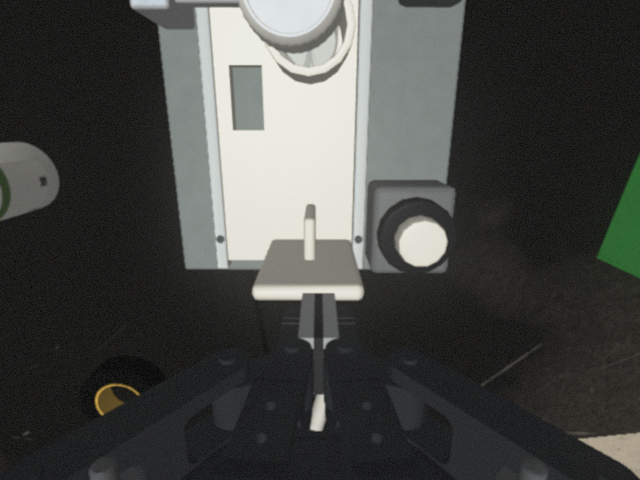

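The wrist view shows the shut fingers (318,300) squarely in front of the plate (308,290), with no force on the tool yet. I'll push on until the force rises.

```bash
python3 -m creep '[[[0.3,0,0],0,0],[[0.6,0,0],0,0],[[0.6,0,0],0,0]]'; python3 -m creep '[[[0.3,0,0],0,0],[[0.6,0,0],0,0],[[0.6,0,0],0,0]]' ; python3 -m creep '[[[0.3,0,0],0,0],[[0.6,0,0],0,0],[[0.6,0,0],0,0]]' 
```

```text
clock: 4.57
tool_pos: [0.4559, -0.1816, 0.0726]
eef_rot: [[0.991, -0.133, 0.0], [-0.133, -0.991, -0.0], [0.0, 0.0, -1.0]]
ft_force: [-0.1, 0.3, 0.4]
opening: 0.0004
gripper_force: 0.0
clock: 4.82
tool_pos: [0.4618, -0.1824, 0.0725]
eef_rot: [[0.991, -0.133, 0.0], [-0.133, -0.991, -0.0], [0.0, 0.0, -1.0]]
ft_force: [-0.5, 0.2, 0.1]
opening: -0.0
gripper_force: 0.0
clock: 5.07
tool_pos: [0.4677, -0.1832, 0.0726]
eef_rot: [[0.991, -0.133, 0.0], [-0.133, -0.991, -0.0], [0.0, 0.0, -1.0]]
ft_force: [1.1, 0.2, 0.4]
opening: 0.0002
gripper_force: 0.0
```

```bash
python3 - <<'E'
from h import *
im2,_=grab_frame("wrist");im,d=grab_frame("scene");cv2.imwrite("pics/s3.png",np.hstack([cv2.resize(im[230:400,250:450],(400,340)),cv2.resize(im2[100:440,120:520],(400,340))])[:,:,::-1])
for c in("scene","wrist"):
    for n in("plate_a","cup_a"):print(c,n,[(round(r["p"],2),np.round(r["centre"],3).tolist()) for r in pinpoint(n,c)[:2]])
print(read_state()["ft_force"],read_state()["joint_torque"])
E
```

```text
scene plate_a [(0.69, [0.448, -0.178, 0.073])]
scene cup_a [(0.58, [0.566, -0.193, 0.027])]
wrist plate_a []
wrist cup_a []
[ 0.95242415  0.22940596 -0.13413367] [ 1.70732721e-03 -3.51861513e+01  2.11823773e+01  4.77377817e+00
 -1.25639899e-04 -2.61406427e-05]
```

View pics/s3.png

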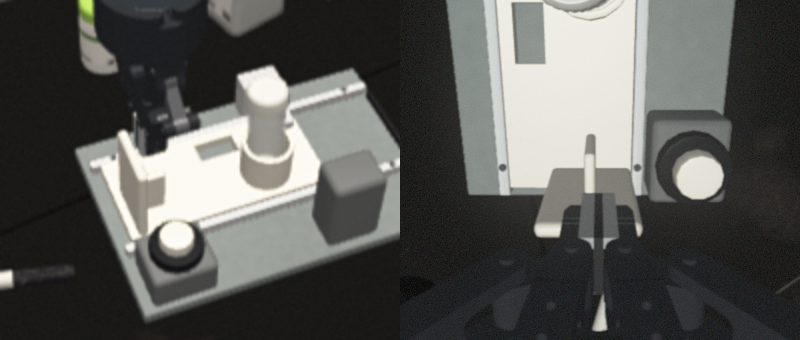

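```bash
python3 - <<'E'
from h import *
for c in("scene","wrist"):
    im,d,W=cloud(c)
    g=im.max(-1)
    for r in pinpoint("plate_a",c)[:0]:pass
    cut=cut_out("plate_a",c)
    if cut:
        M=cut[0]["region"]&(d>0);Q=W[M];Q=Q[(Q[:,2]>.03)];print(c,"slide>30mm pct",np.round(np.percentile(Q,[1,50,99],axis=0),3).tolist())
    near=(d>0)&(np.hypot(W[...,0]-.463,W[...,1]+.181)<.05)
    for z in np.arange(.04,.16,.01):
        m=near&(W[...,2]>z)&(W[...,2]<=z+.01)
        for nm,k in(("dark",m&(g<110)),("light",m&(g>=110))):
            if k.sum()>5:print(c,round(z,2),nm,k.sum(),np.round(np.percentile(W[k][:,:2],[5,95],axis=0),3).tolist())
E
```

```text
scene slide>30mm pct [[0.448, -0.213, 0.03], [0.469, -0.193, 0.057], [0.585, -0.155, 0.097]]
scene 0.04 dark 6 [[0.437, -0.223], [0.484, -0.215]]
scene 0.04 light 130 [[0.438, -0.223], [0.48, -0.166]]
scene 0.05 dark 37 [[0.443, -0.227], [0.463, -0.217]]
scene 0.05 light 108 [[0.449, -0.223], [0.477, -0.159]]
scene 0.06 light 130 [[0.449, -0.23], [0.476, -0.161]]
scene 0.07 light 60 [[0.448, -0.201], [0.454, -0.156]]
scene 0.08 light 61 [[0.448, -0.201], [0.454, -0.156]]
scene 0.09 light 149 [[0.449, -0.2], [0.459, -0.156]]
scene 0.1 light 18 [[0.455, -0.194], [0.476, -0.18]]
scene 0.11 dark 52 [[0.455, -0.197], [0.47, -0.178]]
scene 0.11 light 12 [[0.456, -0.196], [0.476, -0.187]]
scene 0.12 dark 41 [[0.455, -0.197], [0.469, -0.178]]
scene 0.13 dark 17 [[0.455, -0.188], [0.458, -0.175]]
scene 0.14 dark 34 [[0.452, -0.2], [0.458, -0.159]]
scene 0.15 dark 91 [[0.45, -0.213], [0.469, -0.153]]
wrist 0.04 dark 446 [[0.438, -0.226], [0.486, -0.211]]
wrist 0.04 light 1244 [[0.442, -0.225], [0.484, -0.158]]
wrist 0.05 dark 1026 [[0.446, -0.228], [0.477, -0.216]]
wrist 0.05 light 712 [[0.455
[... 305 characters left out ...]
08 light 294 [[0.455, -0.199], [0.461, -0.153]]
wrist 0.09 dark 15 [[0.448, -0.201], [0.46, -0.164]]
wrist 0.09 light 582 [[0.452, -0.199], [0.461, -0.153]]
wrist 0.1 dark 146 [[0.472, -0.192], [0.478, -0.175]]
wrist 0.11 dark 800 [[0.471, -0.195], [0.478, -0.171]]
wrist 0.11 light 6 [[0.476, -0.19], [0.476, -0.19]]
wrist 0.12 dark 970 [[0.472, -0.195], [0.478, -0.171]]
wrist 0.12 light 14 [[0.471, -0.197], [0.475, -0.17]]
wrist 0.13 dark 1005 [[0.461, -0.194], [0.478, -0.172]]
wrist 0.13 light 59 [[0.473, -0.19], [0.477, -0.18]]
wrist 0.14 dark 2188 [[0.46, -0.203], [0.481, -0.163]]
wrist 0.14 light 94 [[0.474, -0.188], [0.478, -0.179]]
wrist 0.15 dark 8285 [[0.456, -0.215], [0.483, -0.15]]
```

The cloud shows the actual fingertips about 100 mm above the bench, while the reported TCP is 73 mm. So the fingers passed just over the plate (top at 95 to 97 mm) without touching it. I'll treat true tip height as reported + 28 mm, back off, lower and check again.

```bash
python3 -m creep '[[[0,0,-1.5],0,0],[[-1,0,-1.5],0,0],[[-3,0,-1.5],0,0],[[-5,0,-1.5],0,0],[[-5,0,1],0,0],[[-5,0,2.8],0,0],[[-5,0,2.8],0,0]]'
python3 - <<'E'
from h import *
im,d,W=cloud("scene");s=read_state();t=np.array(s["tool_pos"]);print(t,s["ft_force"])
m=(d>0)&(np.hypot(W[...,0]-t[0],W[...,1]-t[1])<.022)&(W[...,2]>.025)
print(np.round(np.percentile(W[m],[0,2,10,50],axis=0),3).tolist())
cv2.imwrite("pics/s4.png",cv2.resize(im[230:400,250:450],(800,600))[:,:,::-1])
E
```

```text
clock: 6.25
tool_pos: [0.4141, -0.1757, 0.0416]
eef_rot: [[0.991, -0.134, -0.006], [-0.134, -0.991, 0.002], [-0.006, -0.001, -1.0]]
ft_force: [-0.3, -0.3, -0.2]
opening: 0.0005
gripper_force: 0.0
[ 0.41556887 -0.1762546   0.04338652] [ 0.41559283 -0.53993889  0.74206368]
[[0.394, -0.198, 0.073], [0.396, -0.196, 0.08], [0.399, -0.191, 0.101], [0.411, -0.18, 0.496]]
```

View pics/s4.png

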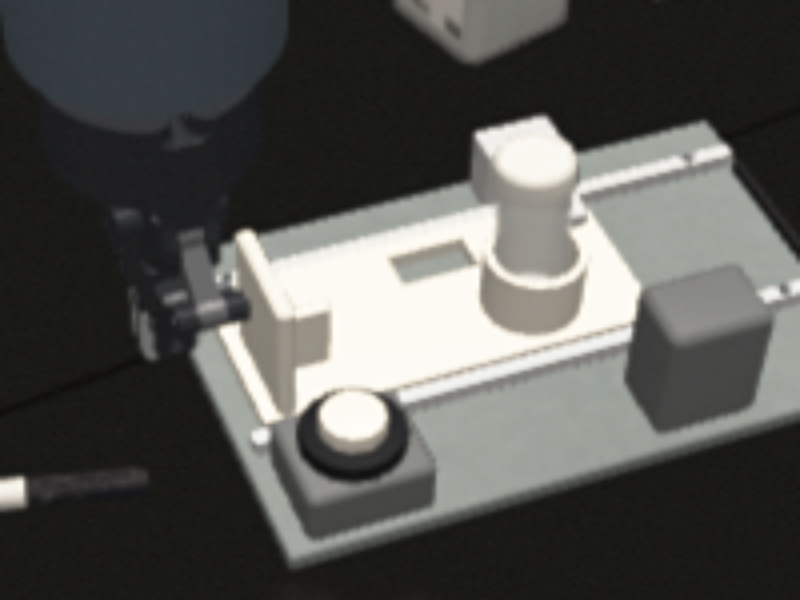

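The fingers (170,320) are now in front of the plate (270,320) at the right height. Next is the push.

```bash
python3 -m creep '[[[0.6,0,0],0,0],[[1.2,0,0],0,0],[[1.6,0,0],0,0],[[2,0,0],0,0],[[2.4,0,0],0,0],[[2.8,0,0],0,0],[[3.2,0,0],0,0],[[3.6,0,0],0,0],[[4,0,0],0,0],[[4,0,0],0,0]]'
python3 - <<'E'
from h import *
im,d=grab_frame("scene");print([(round(r["p"],2),np.round(r["centre"],3).tolist()) for n in("plate_a","cup_a") for r in pinpoint(n,"scene")[:1]])
s=read_state();print(s["tool_pos"],s["ft_force"])
E
```

```text
clock: 7.13
tool_pos: [0.457, -0.1819, 0.0444]
eef_rot: [[0.991, -0.134, -0.001], [-0.134, -0.991, -0.0], [-0.001, 0.0, -1.0]]
ft_force: [-2.6, 0.6, 2.9]
opening: 0.0002
gripper_force: 1.7
[(0.88, [0.467, -0.181, 0.076]), (0.73, [0.581, -0.192, 0.026])]
[ 0.45703709 -0.18189545  0.04443999] [-2.97924432 -0.51444679  1.22138339]
```

```bash
python3 -m creep '[[[0.4,0,0],0,0],[[0.8,0,0],0,0],[[1.2,0,0],0,0],[[1.6,0,0],0,0],[[2,0,0],0,0],[[2.4,0,0],0,0],[[2.8,0,0],0,0],[[3.2,0,0],0,0],[[3.5,0,0],0,0],[[3.5,0,0],0,0],[[3.5,0,0],0,0]]'
python3 - <<'E'
from h import *
im,d=grab_frame("scene");print([(round(r["p"],2),np.round(r["centre"],3).tolist()) for n in("plate_a","cup_a") for r in pinpoint(n,"scene")[:1]])
s=read_state();print(s["tool_pos"],s["ft_force"])
E
```

```text
clock: 8.2
tool_pos: [0.4907, -0.1865, 0.0444]
eef_rot: [[0.991, -0.134, -0.002], [-0.134, -0.991, 0.0], [-0.002, 0.0, -1.0]]
ft_force: [-5.5, 0.2, 3.8]
opening: 0.0006
gripper_force: 3.0
[(0.73, [0.5, -0.187, 0.07]), (0.88, [0.619, -0.199, 0.029])]
[ 0.4905806  -0.18649144  0.04444867] [-6.52376219  0.66802986  4.05952764]
```

The slide is at about 0.053 m and the force is 6.5 N, as expected there. Now I'll back off and check the latch.

```bash
python3 -m creep '[[[-0.3,0,0],0,0],[[-0.6,0,0],0,0],[[-0.9,0,0],0,0],[[-1.2,0,0],0,0],[[-1.5,0,0],0,0],[[-2,0,0],0,0],[[-3,0,0],0,0],[[-4,0,-0.5],0,0],[[-5,0,-3],0,0],[[-5,0,-6],0,0],[[-5,0,-6],0,0],[[-5,0,-6],0,0]]'
python3 - <<'E'
from h import *
im,d,W=cloud("scene");print([(n,round(r["p"],2),np.round(r["centre"],3).tolist()) for n in("plate_a","cup_a","key_a_top") for r in pinpoint(n,"scene")[:1]])
s=read_state();t=np.array(s["tool_pos"]);print(t,s["ft_force"])
cv2.imwrite("pics/s5.png",cv2.resize(im[230:400,250:480],(800,591))[:,:,::-1])
print("key",shift([.460,-.237,.060]))
E
```

```text
clock: 9.35
tool_pos: [0.4434, -0.1799, 0.1069]
eef_rot: [[0.991, -0.133, 0.005], [-0.133, -0.991, -0.001], [0.005, -0.0, -1.0]]
ft_force: [0.0, 0.3, 0.1]
opening: 0.0002
gripper_force: 0.0
[('plate_a', 0.83, [0.491, -0.181, 0.071]), ('cup_a', 0.77, [0.608, -0.197, 0.027]), ('key_a_top', 0.67, [0.463, -0.236, 0.063])]
[ 0.44154786 -0.17961497  0.10380272] [-1.42473666 -1.06248867 -0.19243662]
key [2.6  5.44 4.38]
```

View pics/s5.png

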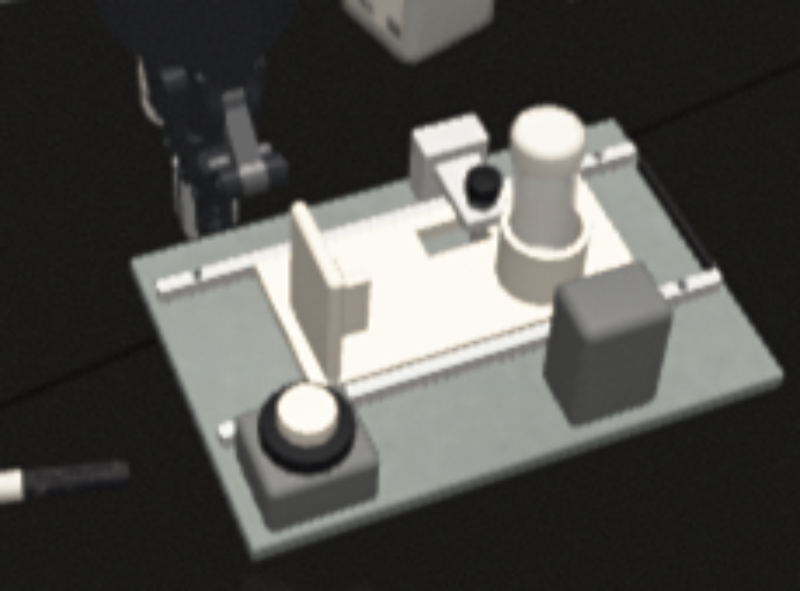

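Latched: the slide is at about 0.041 m, the knob (485,180) has dropped and the tube (545,150) is still upright. Next I'll move above the key.

```bash
python3 -m creep '[[[0,2,-0.5],0,0],[[1,4,-0.5],0,0],[[2.3,5.6,0],0,0],[[2.3,5.6,2],0,0],[[2.3,5.6,4],0,0],[[2.3,5.6,5.5],0,0],[[2.3,5.6,5.5],0,0],[[2.3,5.6,5.5],0,0]]'
python3 - <<'E'
from h import *
im2,_=grab_frame("wrist");im,d,W=cloud("scene")
cv2.imwrite("pics/s6.png",np.hstack([cv2.resize(im[230:400,250:450],(400,340)),cv2.resize(im2[100:440,120:520],(400,340))])[:,:,::-1])
s=read_state();t=np.array(s["tool_pos"]);print(t,s["ft_force"])
m=(d>0)&(np.hypot(W[...,0]-t[0],W[...,1]-t[1])<.022)&(W[...,2]>.064)
print(np.round(np.percentile(W[m],[0,2,10],axis=0),3).tolist())
print("key",shift([.458,-.239,.060]))
E
```

```text
clock: 10.22
tool_pos: [0.4567, -0.2383, 0.0486]
eef_rot: [[0.991, -0.133, -0.003], [-0.133, -0.991, 0.0], [-0.003, 0.0, -1.0]]
ft_force: [0.3, -0.1, 1.4]
opening: -0.0003
gripper_force: 0.0
[ 0.45826048 -0.23860899  0.05037414] [-0.74053163 -0.29731957 -0.10630202]
[[0.436, -0.261, 0.064], [0.438, -0.258, 0.065], [0.442, -0.253, 0.097]]
key [-0.02  0.04 -0.96]
```

View pics/s6.png

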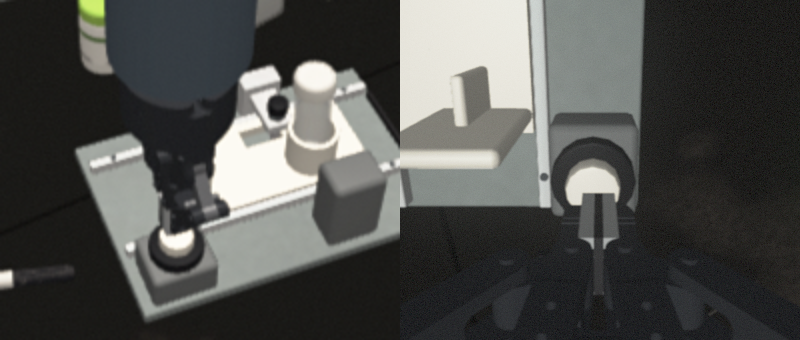

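The tips are over the key at (592,185) in the wrist crop, and the knuckles clear the plate. Now I'll press.

```bash
python3 -m creep '[[[0,0,1],0,0],[[0,0,1.6],0,0],[[0,0,2],0,0],[[0,0,2],0,0]]'; python3 -m creep '[[[0,0,0.2],0,0],[[0,0,0.3],0,0],[[0,0,0.3],0,0]]'; python3 -m creep '[[[0,0,0.15],0,0],[[0,0,0.15],0,0]]'
```

```text
clock: 10.65
tool_pos: [0.4583, -0.2384, 0.0298]
eef_rot: [[0.991, -0.133, 0.001], [-0.133, -0.991, -0.0], [0.001, 0.0, -1.0]]
ft_force: [0.1, 1.4, 3.6]
opening: 0.0002
gripper_force: 2.3
clock: 10.9
tool_pos: [0.4584, -0.2385, 0.0291]
eef_rot: [[0.991, -0.132, 0.002], [-0.132, -0.991, -0.001], [0.002, 0.001, -1.0]]
ft_force: [-4.9, 5.6, 18.4]
opening: 0.0
gripper_force: 9.4
clock: 11.07
tool_pos: [0.4585, -0.2386, 0.029]
eef_rot: [[0.991, -0.132, 0.003], [-0.132, -0.991, -0.002], [0.003, 0.001, -1.0]]
ft_force: [-8.2, 8.3, 28.4]
opening: 0.0004
gripper_force: 14.3
```

28 N on something rigid. I need to tell whether that is the key's own stop or the collar.

```bash
python3 - <<'E'
from h import *
im2,d2,W2=cloud("wrist");im,d,W=cloud("scene")
print([np.round(r["centre"],4).tolist() for r in pinpoint("key_a_top","scene")[:2]])
cv2.imwrite("pics/s7.png",np.hstack([cv2.resize(im[300:390,300:390],(400,400),interpolation=2),cv2.resize(im2[180:330,240:390],(400,400))])[:,:,::-1])
for nm,I,D,P in(("s",im,d,W),("w",im2,d2,W2)):
    r=np.hypot(P[...,0]-.460,P[...,1]+.2375)
    dark=(D>0)&(r>.0145)&(r<.020)&(I.max(-1)<70)&(P[...,2]<.07);lt=(D>0)&(r<.0128)&(I.min(-1)>140)&(P[...,2]<.075)
    for k,m in(("collar",dark),("key",lt)):
        if m.sum():print(nm,k,m.sum(),np.round(np.percentile(P[m][:,2],[5,50,80,90,98]),4))
E
```

```text
[[0.4615, -0.2355, 0.0555]]
s collar 183 [0.047  0.0534 0.0548 0.0555 0.0565]
s key 20 [0.0549 0.0577 0.0589 0.0602 0.0632]
w collar 1838 [0.0496 0.0552 0.0558 0.0561 0.0566]
w key 554 [0.0576 0.0588 0.0594 0.0598 0.0608]
```

View pics/s7.png

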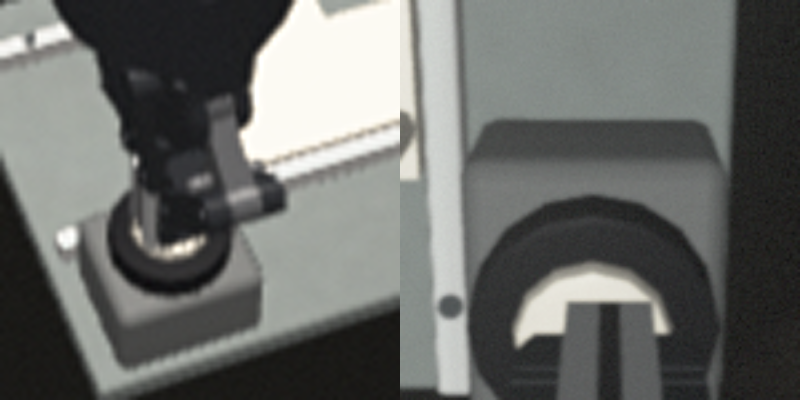

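The collar top is about 56 mm, above the key's bottomed height of 54. In the wrist crop the tip is about 3 mm right of and 4 mm behind the key centre, so its rear corner probably rests on the collar. I'll lift, centre the tip and press again.

```bash
python3 -m creep '[[[0,0,-1.5],0,0],[[0.4,-0.3,-1.5],0,0],[[0.4,-0.3,-1.5],0,0],[[0.4,-0.3,-1.1],0,0],[[0.4,-0.3,-1.1],0,0]]'
python3 - <<'E'
from h import *
im2,d2,P=cloud("wrist")
t=np.array(read_state()["tool_pos"]);print(t)
r=np.hypot(P[...,0]-.460,P[...,1]+.2375)
lt=(d2>0)&(r<.018)&(im2.min(-1)>140)&(P[...,2]<.075)
dk=(d2>0)&(r>.0145)&(r<.020)&(im2.max(-1)<70)&(P[...,2]<.064)
print("key z",np.round(np.percentile(P[lt][:,2],[5,50,95]),4),"collar",np.round(np.percentile(P[dk][:,2],[50,95]),4))
Q=P[lt];R=np.array([[.991,-.134],[.134,.991]])
L=(Q[:,:2]-t[:2])@R.T;print("key extents rel. TCP (x fwd,y left) mm",np.round(np.percentile(L,[1,99],axis=0)*1000,1).tolist())
# finger tip extents
f=(d2>0)&(np.hypot(P[...,0]-t[0],P[...,1]-t[1])<.03)&(P[...,2]>.066)&(P[...,2]<.085)
L=(P[f][:,:2]-t[:2])@R.T
if f.sum():print("finger",f.sum(),np.round(np.percentile(L,[1,50,99],axis=0)*1000,1).tolist(),P[f][:,2].min())
E
python3 -m creep '[[[0,0,0.5],0,0],[[0,0,1],0,0],[[0,0,1.2],0,0],[[0,0,1.2],0,0]]'; python3 -m creep '[[[0,0,0.2],0,0],[[0,0,0.2],0,0]]'
```

```text
clock: 11.63
tool_pos: [0.4614, -0.2356, 0.0347]
eef_rot: [[0.991, -0.133, -0.002], [-0.133, -0.991, 0.001], [-0.002, -0.001, -1.0]]
ft_force: [1.3, 1.0, 2.4]
opening: 0.0002
gripper_force: 0.9
[ 0.46139804 -0.23565879  0.03494205]
key z [0.0628 0.0643 0.0654] collar [0.0556 0.0566]
key extents rel. TCP (x fwd,y left) mm [[2.7, -10.3], [10.5, 11.2]]
finger 1190 [[5.5, -12.4], [9.8, 0.5], [10.8, 13.9]] 0.0676194593970663
clock: 12.02
tool_pos: [0.4622, -0.2363, 0.0287]
eef_rot: [[0.991, -0.132, 0.001], [-0.132, -0.991, -0.002], [0.002, 0.002, -1.0]]
ft_force: [-13.5, 10.8, 40.1]
opening: -0.0
gripper_force: 20.2
clock: 12.18
tool_pos: [0.4623, -0.2364, 0.0285]
eef_rot: [[0.991, -0.131, 0.002], [-0.131, -0.991, -0.003], [0.003, 0.002, -1.0]]
ft_force: [-17.7, 14.2, 53.1]
opening: 0.0003
gripper_force: 26.6
```

The key first touched at 34.9 mm reported and stopped at 28.7 mm. That is the full 6 mm of travel, so the rigid stop is the key's own. Releasing and retreating.

```bash
python3 -m creep '[[[0,0,-1],0,0],[[0,0,-3],0,0],[[0,0,-6],0,0],[[-1,0,-9],0,0],[[-4,0,-12],0,0],[[-8,0,-14],0,0],[[-8,0,-14],0,0],[[-8,0,-14],0,0],[[-8,0,-14],0,0]]'
python3 - <<'E'
from h import *
im,d=grab_frame("scene");print([(n,round(r["p"],2),np.round(r["centre"],3).tolist()) for n in("plate_a","cup_a","key_a_top","specimen_tube","lime_jar","white_bottle") for r in pinpoint(n,"scene")[:1]])
print(read_state()["tool_pos"],read_state()["ft_force"])
cv2.imwrite("pics/s8.png",cv2.resize(im[130:400,220:500],(622,600))[:,:,::-1])
im,d,P=cloud("wrist")
r=np.hypot(P[...,0]-.461,P[...,1]+.2365);m=(d>0)&(r<.011)&(im.min(-1)>140);print("key z",np.median(P[m][:,2]) if m.any() else None)
E
```

```text
clock: 12.93
tool_pos: [0.3825, -0.2251, 0.1614]
eef_rot: [[0.991, -0.134, -0.0], [-0.134, -0.991, 0.001], [-0.0, -0.0, -1.0]]
ft_force: [0.6, -0.4, -0.0]
opening: 0.0003
gripper_force: 0.0
[('plate_a', 0.94, [0.49, -0.184, 0.073]), ('cup_a', 0.88, [0.602, -0.197, 0.027]), ('key_a_top', 0.71, [0.463, -0.236, 0.068]), ('specimen_tube', 0.76, [0.605, -0.198, 0.023]), ('lime_jar', 0.76, [0.519, 0.004, 0.002]), ('white_bottle', 0.88, [0.656, -0.003, -0.001])]
[ 0.38286841 -0.22524634  0.16128622] [ 0.15959436  0.37773835 -0.66405389]
key z 0.06561866650945247
```

View pics/s8.png

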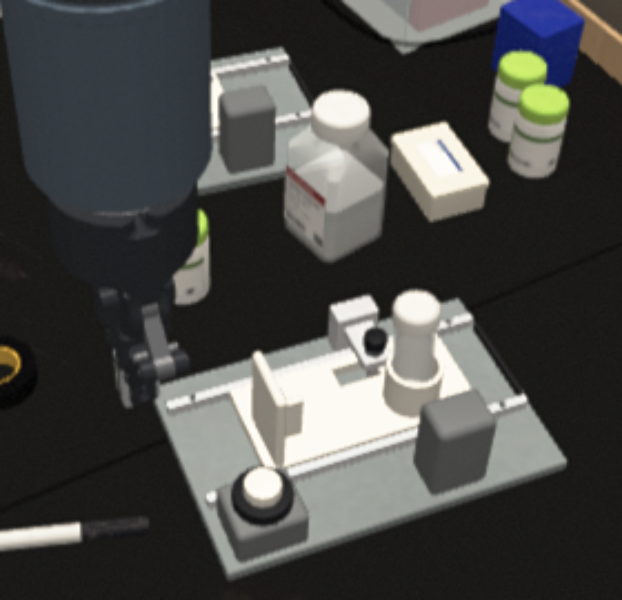

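The slide is still latched, the knob (375,342) is down and the tube is upright. The key (263,487) is back up, the bottle and jar haven't moved, and the arm is clear.

```bash
python3 -c "
from station import *
print(finish_job())"
```

```text
the job is handed in; nothing more can be done
None
```

Job handed in at about 13 s: the loaded slide is latched at about 40 mm and its key was then pressed to its stop (twice, up to 53 N on the fingertips) and released; the tube, empty reader, bottle and jar were not touched.

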